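# Load the toaster's empty slots and hold its lever down

## Task

Load the toaster: stand one of the spare slices from the toast rack in each empty slot, leaving the slices that are already in the toaster where they are and the slice you do not need in the rack. Then press the lever on the toaster's end fully down against its spring, so that all four slices go down, and finish while still holding it there with the fingertips: the socket is switched off, so the lever does not catch, and I will switch it on while you hold. Do not disturb anything else on the worktop.

Things in the scene. Friction and masses are not known exactly. Their poses are not given: they have to be found in the camera images.
- toaster: four-slot steel toaster, fixed, black end panels: 209 deep (own x, front with the timer knob at -x), from y -191 to y +156 wide, top 195 high. Origin: on the worktop under the middle of the slot row. Slots at y -93, -31, 31 and 93. The lever is outside the -y end panel
- slot_a: one of four like slots. Origin: centre of its mouth, in the toaster top, 195 above the worktop. Own x runs along the slot (125 long), y across (mouth 30 wide, narrowing within 14 depth to wire guards 18 apart), z up. A slice in it stands with its lower edge 50 below the mouth while the lever is up (45 stands proud), 108 below when the lever is fully down. Any two slots may be the empty ones
- slot_b: one of four like slots. Origin: centre of its mouth, in the toaster top, 195 above the worktop. Own x runs along the slot (125 long), y across (mouth 30 wide, narrowing within 14 depth to wire guards 18 apart), z up. A slice in it stands with its lower edge 50 below the mouth while the lever is up (45 stands proud), 108 below when the lever is fully down. Any two slots may be the empty ones
- slot_c: one of four like slots. Origin: centre of its mouth, in the toaster top, 195 above the worktop. Own x runs along the slot (125 long), y across (mouth 30 wide, narrowing within 14 depth to wire guards 18 apart), z up. A slice in it stands with its lower edge 50 below the mouth while the lever is up (45 stands proud), 108 below when the lever is fully down. Any two slots may be the empty ones
- slot_d: one of four like slots. Origin: centre of its mouth, in the toaster top, 195 above the worktop. Own x runs along the slot (125 long), y across (mouth 30 wide, narrowing within 14 depth to wire guards 18 apart), z up. A slice in it stands with its lower edge 50 below the mouth while the lever is up (45 stands proud), 108 below when the lever is fully down. Any two slots may be the empty ones
- lever_turn (a joint): toaster lever, rad: 0 = up, 0.65 = fully down on its stop. The 95 long arm turns about the toaster y axis at x 20, z 165 (toaster frame), pointing to -x, 0.40 above level at 0 and 0.25 below level at the stop, and lowers the bread carriage 58. A spring always pushes it up: at the grip 3 to 6 N at the start, 8 to 12 N at the stop. Nothing latches it; let go, it springs up
- lever: the lever's arm and black grip, moving as one. Origin on the pivot axis
- lever_grip (a point): middle of the upper face of the lever's black grip, a paddle 26 (toaster x) by 54 (toaster y) by 13 thick standing out sideways from the arm's end; this point is 41 outside the -y end panel, about 208 above the worktop when up, 148 when fully down; it comes down nearly straight (wanders 8 along toaster x). Press here from above
- rack: steel wire toast rack, fixed. Origin: on the worktop under its middle. Seven bays 24 apart side by side along own y (18 clear each) between wire hoops 72 high; slices stand in bays at y -72, 0 and 72, across the rack (width along the rack's x), lower edge 20 above the worktop, top edge 115
- slice_1: loose; one of five identical stiff frozen bread slices, about 40 g: 105 wide (own x; 99 lower down), 14 thick (own y), 95 high (own z), top corners rounded. Origin: middle of the lower edge, at half thickness. At the start two slices stand in toaster slots and three in the rack, upright or leaning a few degrees
- slice_2: loose; one of five identical stiff frozen bread slices, about 40 g: 105 wide (own x; 99 lower down), 14 thick (own y), 95 high (own z), top corners rounded. Origin: middle of the lower edge, at half thickness. At the start two slices stand in toaster slots and three in the rack, upright or leaning a few degrees
- slice_3: loose; one of five identical stiff frozen bread slices, about 40 g: 105 wide (own x; 99 lower down), 14 thick (own y), 95 high (own z), top corners rounded. Origin: middle of the lower edge, at half thickness. At the start two slices stand in toaster slots and three in the rack, upright or leaning a few degrees
- slice_4: loose; one of five identical stiff frozen bread slices, about 40 g: 105 wide (own x; 99 lower down), 14 thick (own y), 95 high (own z), top corners rounded. Origin: middle of the lower edge, at half thickness. At the start two slices stand in toaster slots and three in the rack, upright or leaning a few degrees
- slice_5: loose; one of five identical stiff frozen bread slices, about 40 g: 105 wide (own x; 99 lower down), 14 thick (own y), 95 high (own z), top corners rounded. Origin: middle of the lower edge, at half thickness. At the start two slices stand in toaster slots and three in the rack, upright or leaning a few degrees
- mug: bystander, loose: white mug, 80 diameter, 95 high, origin under its centre
- jam_jar: bystander, loose: jam jar, 68 diameter, 95 high, origin under its centre
- side_plate: bystander, loose: small white plate, 150 diameter, 18 high, origin under its centre
- pepper_mill: bystander, loose: wooden pepper mill, 54 diameter, 160 high, origin under its centre
- can: bystander, loose: food can, 74 diameter, 110 high, origin under its centre
- butter_knife: bystander, loose: steel butter knife lying flat on the worktop, 196 long, 7 high, origin near its middle
- oil_bottle: bystander, loose: green oil bottle, 64 diameter, 240 high, origin under its centre
There are look-alikes about, which are no part of the job. What is shaped like the slice_1 but red or turquoise is not meant.

How it is judged:
On the way, in this order (a step that is already met when the one before it is completed fails the run):
1. a slice stands in each of the four slots, let go of, with the lever still up (((horizontal distance between slice_1 and slot_a below 0.02 m and z of slice_1 in the frame of slot_a between -0.065 and -0.03 m) or (horizontal distance between slice_2 and slot_a below 0.02 m and z of slice_2 in the frame of slot_a between -0.065 and -0.03 m) or (horizontal distance between slice_3 and slot_a below 0.02 m and z of slice_3 in the frame of slot_a between -0.065 and -0.03 m) or (horizontal distance between slice_4 and slot_a below 0.02 m and z of slice_4 in the frame of slot_a between -0.065 and -0.03 m) or (horizontal distance between slice_5 and slot_a below 0.02 m and z of slice_5 in the frame of slot_a between -0.065 and -0.03 m)) and ((horizontal distance between slice_1 and slot_b below 0.02 m and z of slice_1 in the frame of slot_b between -0.065 and -0.03 m) or (horizontal distance between slice_2 and slot_b below 0.02 m and z of slice_2 in the frame of slot_b between -0.065 and -0.03 m) or (horizontal distance between slice_3 and slot_b below 0.02 m and z of slice_3 in the frame of slot_b between -0.065 and -0.03 m) or (horizontal distance between slice_4 and slot_b below 0.02 m and z of slice_4 in the frame of slot_b between -0.065 and -0.03 m) or (horizontal distance between slice_5 and slot_b below 0.02 m and z of slice_5 in the frame of slot_b between -0.065 and -0.03 m)) and ((horizontal distance between slice_1 and slot_c below 0.02 m and z of slice_1 in the frame of slot_c between -0.065 and -0.03 m) or (horizontal distance between slice_2 and slot_c below 0.02 m and z of slice_2 in the frame of slot_c between -0.065 and -0.03 m) or (horizontal distance between slice_3 and slot_c below 0.02 m and z of slice_3 in the frame of slot_c between -0.065 and -0.03 m) or (horizontal distance between slice_4 and slot_c below 0.02 m and z of slice_4 in the frame of slot_c between -0.065 and -0.03 m) or (horizontal distance between slice_5 and slot_c below 0.02 m and z of slice_5 in the frame of slot_c between -0.065 and -0.03 m)) and ((horizontal distance between slice_1 and slot_d below 0.02 m and z of slice_1 in the frame of slot_d between -0.065 and -0.03 m) or (horizontal distance between slice_2 and slot_d below 0.02 m and z of slice_2 in the frame of slot_d between -0.065 and -0.03 m) or (horizontal distance between slice_3 and slot_d below 0.02 m and z of slice_3 in the frame of slot_d between -0.065 and -0.03 m) or (horizontal distance between slice_4 and slot_d below 0.02 m and z of slice_4 in the frame of slot_d between -0.065 and -0.03 m) or (horizontal distance between slice_5 and slot_d below 0.02 m and z of slice_5 in the frame of slot_d between -0.065 and -0.03 m)) and value of joint lever_turn below 0.12 rad and contact force between the fingers and slice_1 below 0.3 N and contact force between the fingers and slice_2 below 0.3 N and contact force between the fingers and slice_3 below 0.3 N and contact force between the fingers and slice_4 below 0.3 N and contact force between the fingers and slice_5 below 0.3 N), for 0.2 s.
2. the lever is down on its stop, pressed by the fingers, with all four slices lowered (value of joint lever_turn above 0.61 rad and contact force between the fingers and lever above 2 N and ((horizontal distance between slice_1 and slot_a below 0.02 m and z of slice_1 in the frame of slot_a between -0.125 and -0.09 m) or (horizontal distance between slice_2 and slot_a below 0.02 m and z of slice_2 in the frame of slot_a between -0.125 and -0.09 m) or (horizontal distance between slice_3 and slot_a below 0.02 m and z of slice_3 in the frame of slot_a between -0.125 and -0.09 m) or (horizontal distance between slice_4 and slot_a below 0.02 m and z of slice_4 in the frame of slot_a between -0.125 and -0.09 m) or (horizontal distance between slice_5 and slot_a below 0.02 m and z of slice_5 in the frame of slot_a between -0.125 and -0.09 m)) and ((horizontal distance between slice_1 and slot_b below 0.02 m and z of slice_1 in the frame of slot_b between -0.125 and -0.09 m) or (horizontal distance between slice_2 and slot_b below 0.02 m and z of slice_2 in the frame of slot_b between -0.125 and -0.09 m) or (horizontal distance between slice_3 and slot_b below 0.02 m and z of slice_3 in the frame of slot_b between -0.125 and -0.09 m) or (horizontal distance between slice_4 and slot_b below 0.02 m and z of slice_4 in the frame of slot_b between -0.125 and -0.09 m) or (horizontal distance between slice_5 and slot_b below 0.02 m and z of slice_5 in the frame of slot_b between -0.125 and -0.09 m)) and ((horizontal distance between slice_1 and slot_c below 0.02 m and z of slice_1 in the frame of slot_c between -0.125 and -0.09 m) or (horizontal distance between slice_2 and slot_c below 0.02 m and z of slice_2 in the frame of slot_c between -0.125 and -0.09 m) or (horizontal distance between slice_3 and slot_c below 0.02 m and z of slice_3 in the frame of slot_c between -0.125 and -0.09 m) or (horizontal distance between slice_4 and slot_c below 0.02 m and z of slice_4 in the frame of slot_c between -0.125 and -0.09 m) or (horizontal distance between slice_5 and slot_c below 0.02 m and z of slice_5 in the frame of slot_c between -0.125 and -0.09 m)) and ((horizontal distance between slice_1 and slot_d below 0.02 m and z of slice_1 in the frame of slot_d between -0.125 and -0.09 m) or (horizontal distance between slice_2 and slot_d below 0.02 m and z of slice_2 in the frame of slot_d between -0.125 and -0.09 m) or (horizontal distance between slice_3 and slot_d below 0.02 m and z of slice_3 in the frame of slot_d between -0.125 and -0.09 m) or (horizontal distance between slice_4 and slot_d below 0.02 m and z of slice_4 in the frame of slot_d between -0.125 and -0.09 m) or (horizontal distance between slice_5 and slot_d below 0.02 m and z of slice_5 in the frame of slot_d between -0.125 and -0.09 m))), for 0.3 s.
At the end, for the whole second after the job is handed in: The fingers press the lever handle with over 2 N, the lever is still and within 0.04 rad of its stop; in each slot a slice stands lowered, within 20 mm of the middle, lower edge 90 to 125 mm below the mouth; the fifth slice stands upright (0.25 rad) in the rack (all of step 2 and ((horizontal distance between slice_1 and rack below 0.09 m and height (world z) of slice_1 between 0.01 and 0.035 m and angle between slice_1's own z axis and vertical below 0.25 rad) or (horizontal distance between slice_2 and rack below 0.09 m and height (world z) of slice_2 between 0.01 and 0.035 m and angle between slice_2's own z axis and vertical below 0.25 rad) or (horizontal distance between slice_3 and rack below 0.09 m and height (world z) of slice_3 between 0.01 and 0.035 m and angle between slice_3's own z axis and vertical below 0.25 rad) or (horizontal distance between slice_4 and rack below 0.09 m and height (world z) of slice_4 between 0.01 and 0.035 m and angle between slice_4's own z axis and vertical below 0.25 rad) or (horizontal distance between slice_5 and rack below 0.09 m and height (world z) of slice_5 between 0.01 and 0.035 m and angle between slice_5's own z axis and vertical below 0.25 rad)) and velocity of joint lever_turn below 0.1 rad/s); the arm keeps its last pose, push and grip.
It fails at once if a slice that was already in the toaster is taken out or shifted (more than 75 mm from its start, where lowering accounts for 58) (distance of any of slice_1, slice_2 from where it was at the start of the episode above 0.075 m).
It fails at once if a bystander is pushed more than 30 mm or tipped over (distance of any of mug, jam_jar, side_plate, pepper_mill, can, butter_knife, oil_bottle from where it was at the start of the episode above 0.03 m or angle between any of mug, jam_jar, side_plate, pepper_mill, can, butter_knife, oil_bottle's own z axis and vertical above 0.5 rad).
It also fails if it takes over 72 s, if anything falls off the work surface, if the arm or the gripper's body presses on something with over 40 N, if the wrist force passes 120 N, or if a joint passes its speed limit or range.

## Robot

A 7-joint arm with a two-finger parallel gripper is mounted at the origin on the work surface. World frame = base frame: x ahead of the robot, y to its left, z up, the work surface at z = 0. Lengths are in m, angles in rad, forces in N, time in s.
With the tool pointing down it reaches from about 0.4 to 0.875 m from the base axis. Payload 6.5 kg.
Tool frame: the origin (TCP) lies on the centre line of the jaws, within the pads' length; the fingertips stand 11 mm ahead of it and the grasp point (between the pads) lies 8 mm behind it; z points along the fingers, y is the line along which they close (so a half turn about z gives the same grasp; the last joint's range is limited). The gripper opens to 85 mm and grips with 20 to 120 N. Pads are 22 mm wide; open, the fingers measure 114 mm over their backs; the gripper's body (76 mm by 85 mm) begins 54 mm behind the grasp point. The pads swing forward as they close: fully open they stand 13 mm farther back than shut.
Start: joints at [1.259, 0.536, -0.004, 1.538, 0.003, 1.067, -0.071], TCP at [0.158, -0.63, 0.242] pointing down, gripper open.
Joint ranges: [-2.7, 2.7], [-0.37, 2.16], [-1.27, 1.26], [0.24, 2.4], [-1.31, 4.45], [0.19, 1.91], [-2.76, 2.76]. Speed limits (rad/s): [2.39, 2.39, 3.14, 3.14, 3.14, 3.14, 3.14].

## Interface

Orientations are given as [roll, pitch, yaw] about the fixed x, y, z axes, in that order (R = Rz(yaw) Ry(pitch) Rx(roll)).
In Python, from rig import manip, eyes, finish_job gives the robot as it stands.
- The arm moves only by the tool drive_tool, never from a script. Its argument "deltas" is a list that holds one entry, the list of rows, each a list of 5 numbers: the shift along the tool's x, y, z in m, then the turn about the tool's z in rad, then the finger opening in m, from 0 to 0.0854. In form: [[[tx, ty, tz, turn, hand], ...]]. A call has 1 to 5 rows; each row is the pose to reach, as a shift and turn from the pose commanded when the call began, along the tool's axes at that moment; what a row does not reach only later rows make up. A row lasts 1/8 s, in which the tool goes at most 62.5 mm and 10.7 degrees, less where a joint would pass 70% of its speed; a pose out of reach is approached as far as the arm can. A call with a gripper value outside its range is refused whole. The fingers move at their own pace and stop on an object; the grip force is fixed at half the most. Time passes only in rows, so rows that repeat a pose let the fingers close. It gives the time, the measured TCP pose, the force, the opening and the grip force at its end, in the units of the state.
- manip.state(): the state, without advancing time (a new reading comes with each control period).
- eyes.capture(name): name is "scene" or "top" or "wrist"; returns the picture (420x560x3 uint8, red, green, blue); there is no depth.
- eyes.get_calibration(name): a dict with "fx", "fy", "cx", "cy" (pixels), "origin" and "rotation" of the camera in the world; the wrist camera has in their place "T_tool_cam" (4x4, takes a point from camera to tool coordinates, whose origin is the TCP and whose axes are the flange's). Camera axes: x right, y down, z forward; pixel columns grow to the right and rows downward; lengths in m; the calibration is good to about 2 mm. A picture is of the moment at which its call begins: read the wrist's pose just before it. get_calibration takes no time and is no camera call.
- finish_job(): hands the job in; it is judged then, once.
The state is a dict: "time": time; "q": joint angles; "joint_vel": joint speeds; "joint_torque": joint torques, N m; "position": TCP position; "ee_rot": TCP orientation; "force": force on the tool from outside, world axes, zero at the start; "moment": the same for the moment, N m; "width": finger opening in m; "grasp_force": force on a finger pad.
Only numpy, scipy, OpenCV 4.12 (cv2) and the standard library are available. Lean on these libraries where they do the work, as an engineer would, in place of code of your own. Each camera call takes 0.05 s, during which the arm holds its last target. There are 200 camera calls.

## Working session

There is one attempt and no reset: what is moved stays moved. The work goes in short steps, Python scripts to look and compute and a tool call to move; the robot and the scene stay as the last step left them, time stands still between calls to the robot, and variables do not carry over. Pictures are saved under pics/ and viewed, at most 10 in all, crops included, and the job is handed in when it is done.

Besides the shell and the picture viewer there is one more tool, called after ">>>" by a JSON object that holds its "name" and its "arguments". drive_tool: Moves the arm, as the interface text tells. Its arguments: {"type":"object","properties":{"deltas":{"type":"array"}},"required":["deltas"]}

```bash
mkdir -p pics; cat > h.py <<'E'
import numpy as np, cv2
from rig import manip, eyes
def snap(n,f):
    im=eyes.capture(n); cv2.imwrite('pics/'+f,im[:,:,::-1]); return im
def ray(n,u,v):
    c=eyes.get_calibration(n); R=np.array(c['rotation']); o=np.array(c['origin'])
    return o,R@np.array([(u-c['cx'])/c['fx'],(v-c['cy'])/c['fy'],1])
def onz(n,u,v,z):
    o,d=ray(n,u,v); return o+d*(z-o[2])/d[2]
def proj(n,p):
    c=eyes.get_calibration(n); q=np.array(c['rotation']).T@(np.array(p)-np.array(c['origin']))
    return q[0]/q[2]*c['fx']+c['cx'],q[1]/q[2]*c['fy']+c['cy']
E
python3 - <<'E'
from h import *
a=snap('scene','s0.png');b=snap('top','t0.png')
for n in('scene','top'):print(eyes.get_calibration(n))
print(manip.state())
E
```

```text
{'fx': 430.4009818455008, 'fy': 430.4009818455008, 'cx': 278.79001052727097, 'cy': 207.8719224413925, 'origin': array([ 1.22307162, -0.34778735,  1.08911746]), 'rotation': array([-2.49234659e+00, -1.07292926e-03,  1.15745578e+00])}
{'fx': 456.5450583055161, 'fy': 456.5450583055161, 'cx': 282.6269948705914, 'cy': 213.66069800607352, 'origin': array([ 0.34039388, -0.07850579,  1.40292367]), 'rotation': array([-2.96073552e+00, -2.01531890e-04, -1.56022473e+00])}
{'time': 0.1, 'q': array([ 1.25878618,  0.53710115, -0.00443322,  1.53876716,  0.00258759,
        1.06729166, -0.07121309]), 'joint_vel': array([ 0.0005795 , -0.00320795,  0.00219595, -0.00145058,  0.00195634,
       -0.00112953,  0.00159064]), 'joint_torque': array([ 2.90591306e-03, -5.84556770e+01,  1.05179720e+00, -2.59775805e+01,
        1.25819552e-02,  4.65451623e-03, -3.11314307e-05]), 'position': array([ 0.15802715, -0.62993307,  0.24149656]), 'ee_rot': array([-3.14003478e+00,  1.07387665e-04,  2.45858192e-01]), 'force': array([0.87566312, 0.98919431, 0.09980909]), 'moment': array([0.05312581, 0.03209323, 0.03520046]), 'grasp_force': 0.0, 'width': 0.08521563491959985}
```

View pics/t0.png

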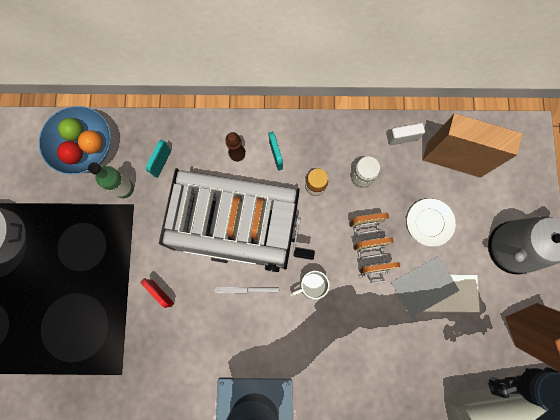

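View pics/s0.png

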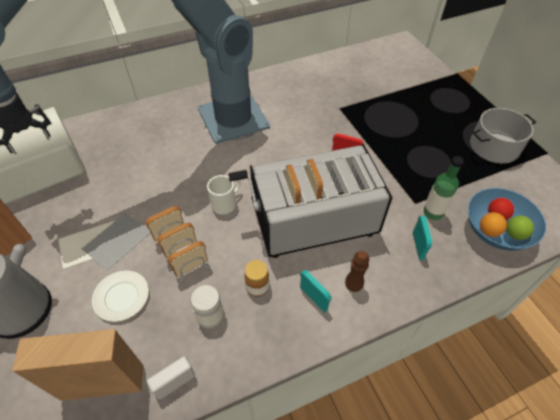

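The top view shows the toaster around (230,218). Its slots at u≈188 and 211 are empty, and the ones at u≈232 and 258 hold toast. The lever grip is at (304,253). Rack slices are at (368,218), (373,243) and (380,268).
Could be taken for a slice: the three rack slices (spares), the toaster slices (232,215) and (258,218) (leave these), turquoise (158,157) and (277,150) and red (157,292) (decoys). I choose the brown ones in the rack and check with a close crop.

```bash
python3 - <<'E'
s=open('h.py').read().replace("R=np.array(c['rotation'])","R=Rot(c['rotation'])").replace("np.array(c['rotation']).T","Rot(c['rotation']).T")
s=s.replace("def snap","from scipy.spatial.transform import Rotation\ndef Rot(r): return Rotation.from_euler('xyz',r).as_matrix()\ndef snap",1)
open('h.py','w').write(s)
E
python3 - <<'E'
from h import *
im=cv2.imread('pics/t0.png')
hsv=cv2.cvtColor(im,cv2.COLOR_BGR2HSV)
m=((hsv[:,:,0]<20)&(hsv[:,:,1]>110)&(hsv[:,:,2]>70)).astype(np.uint8)
n,l,st,ce=cv2.connectedComponentsWithStats(m)
for i in range(1,n):
    if st[i,4]>40 and 200<ce[i][0]<420 and 180<ce[i][1]<300:
        pts=np.argwhere(l==i)[:,::-1].astype(np.float32)
        print(st[i],ce[i],cv2.minAreaRect(pts))
a=cv2.resize(im[155:285,150:330],None,fx=4,fy=4,interpolation=cv2.INTER_CUBIC)
cv2.imwrite('pics/c1.png',a)
b=cv2.resize(im[195:295,335:415],None,fx=6,fy=6,interpolation=cv2.INTER_CUBIC)
cv2.imwrite('pics/c2.png',b)
E
```

```text
[227 196  13  42 239] [232.34309623 216.08786611] ((232.5989532470703, 216.12808227539062), (8.087650299072266, 41.3029670715332), 7.305758953094482)
[251 198  12  42 239] [256.16317992 218.23849372] ((256.14599609375, 218.19027709960938), (7.122816562652588, 41.562808990478516), 7.4958577156066895)
[351 213  38  14 200] [369.49  217.165] ((368.8917236328125, 217.4993133544922), (8.062214851379395, 38.78791809082031), 76.32868957519531)
[356 237  38  13 201] [374.13432836 241.83084577] ((373.8846435546875, 241.9230499267578), (6.864064693450928, 37.85041809082031), 78.69007110595703)
[363 262  37  11 203] [380.70935961 266.65517241] ((380.83233642578125, 266.910400390625), (6.158316612243652, 36.7978401184082), 81.25383758544922)
```

View pics/c1.png

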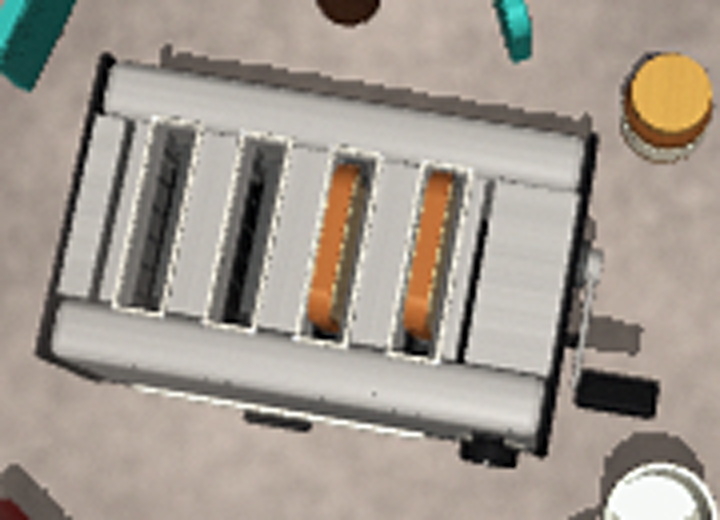

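View pics/c2.png

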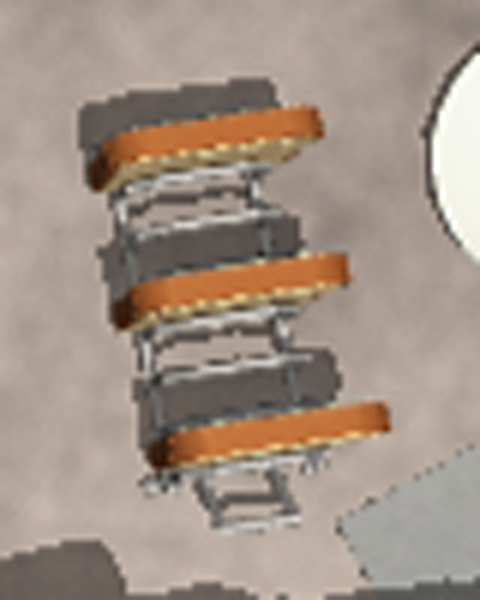

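The crops show slot mouth centres at top-image px (189.5,208.5) and (212.5,212.8), both empty, and (235,216.9) and (258,220.4), both full. The grip is at (304,253). The three rack items are brown bread, standing nearly upright, top centres at about (369,217), (374,242) and (381,267).

```bash
python3 - <<'E'
from h import *
P=[onz('top',*p,.195)[:2] for p in [(189.5,208.5),(212.5,212.8),(235,216.9),(258,220.4)]]
P=np.array(P); print(P.round(4)); d=np.diff(P,axis=0); print(np.linalg.norm(d,axis=1))
v=P[0]-P[3]; yaw=np.arctan2(-v[0],v[1]); c=P.mean(0); print('toaster',c,yaw)
R=np.array([[np.cos(yaw),-np.sin(yaw)],[np.sin(yaw),np.cos(yaw)]])
for y in(93,31,-31,-93): print(y,(c+R@[0,y/1000]).round(4))
for p in((304.25,253.25),): 
    g=onz('top',*p,.208)[:2]; print('grip',g,'pred',c+R@[.02-.095*np.cos(.4),-.191-.041], R.T@(g-c))
for r in [((155,118),(115,305)),((200,122),(163,312)),((290,140),(255,328)),((247,135),(207,322))]:
    a,b=[onz('top',150+q[0]/4,155+q[1]/4,.195)[:2] for q in r]; e=a-b; print('len',np.linalg.norm(e),'yaw',np.arctan2(e[1],e[0]))
def minrect(z,*q): pass
for c0,ends in [((368.9,217.5),((352,222),(388,214.5))),((373.9,241.9),((356.5,247),(393,239))),((380.8,266.9),((363.5,271),(399.5,264)))]:
    m=onz('top',*c0,.113)[:2]; a,b=[onz('top',*e,.105)[:2] for e in ends]; e=b-a
    print('slice',m.round(4),np.linalg.norm(e).round(4),np.arctan2(e[1],e[0]).round(3),'r',np.hypot(*m))
S=[onz('top',*p,.113)[:2] for p in ((368.9,217.5),(380.8,266.9))]; e=S[0]-S[1]; print('rack axis',np.linalg.norm(e),np.arctan2(e[1],e[0]))
print('mill',onz('top',234,137,.16),'jar',onz('top',318,174,.095),'mug',onz('top',316,283,.095),'bottle',onz('top',96,168,.24))
c=eyes.get_calibration('wrist');print(c)
print(snap('wrist','w0.png').shape)
E
```

```text
[[ 0.5727  0.1747]
 [ 0.5616  0.1123]
 [ 0.5511  0.0514]
 [ 0.5422 -0.0106]]
[0.06341568 0.0617686  0.0626021 ]
toaster [0.55689658 0.08196259] -0.16344564726288027
93 [0.572  0.1737]
31 [0.5619 0.1125]
-31 [0.5519 0.0514]
-93 [ 0.5418 -0.0098]
grip [ 0.45407695 -0.1341831 ] pred [ 0.45254462 -0.13596177] [-0.06627831 -0.2299957 ]
len 0.13029083494090155 yaw -0.15875373929657255
len 0.13193826084659738 yaw -0.14500006207013927
len 0.1301236212075372 yaw -0.14584373372043932
len 0.1300573275748917 yaw -0.16789289625239434
slice [ 0.5677 -0.3238] 0.1069 -1.353 r 0.6535399095715936
slice [ 0.4975 -0.3364] 0.1076 -1.345 r 0.6005109753072783
slice [ 0.427 -0.354] 0.1045 -1.37 r 0.5546194917093518
rack axis 0.14390442905572712 0.21118141240569904
mill [0.78868436 0.06483057 0.16      ] jar [ 0.69996517 -0.17965625  0.095     ] mug [ 0.38081534 -0.17291563  0.095     ] bottle [0.67022832 0.41699824 0.24      ]
{'fx': 304.68561083601287, 'fy': 304.68561083601287, 'cx': 277.59075719660063, 'cy': 207.61336608829615, 'T_tool_cam': array([[ 2.27657280e-05, -9.64593192e-01, -2.63742247e-01,
         6.67384500e-02],
       [ 9.99999998e-01,  5.81287663e-06,  6.50584688e-05,
         8.29290211e-04],
       [-6.12218549e-05, -2.63742248e-01,  9.64593190e-01,
        -1.31272538e-01],
       [ 0.00000000e+00,  0.00000000e+00,  0.00000000e+00,
         1.00000000e+00]])}
(420, 560, 3)
```

Everything agrees with the given sizes: slot pitch 62–63 mm, rack span 144 mm, and the grip 2 mm from its predicted position. Moving towards the middle rack slice.

```bash
cat >> h.py <<'E'
def to(x,y,z,yaw):
    s=manip.state(); R=Rot(s['ee_rot']); d=R.T@(np.array([x,y,z])-s['position'])
    t=-(yaw-s['ee_rot'][2]); t=(t+np.pi)%(2*np.pi)-np.pi
    print('t',round(s['time'],2),'pos',s['position'].round(4),'rpy',s['ee_rot'].round(3),'delta',d.round(4),'turn',round(t,3),'F',s['force'].round(1),'w',round(s['width'],4),'gf',round(s['grasp_force'],1))
E
python3 -c "
from h import *
to(.4975,-.3364,.25,1.782)"
```

```text
t 0.15 pos [ 0.158  -0.63    0.2416] rpy [-3.14   0.     0.246] delta [ 0.4007 -0.2022 -0.0081] turn -1.536 F [0.3 0.6 0.7] w 0.0854 gf 0.0
```

>>> {"name": "drive_tool", "arguments": {"deltas": [[[0.045, -0.022, -0.001, -0.17, 0.045], [0.09, -0.045, -0.002, -0.34, 0.045], [0.135, -0.068, -0.004, -0.51, 0.045], [0.18, -0.09, -0.006, -0.68, 0.045], [0.225, -0.113, -0.008, -0.85, 0.045]]]}}

```text
time: 0.78
position: [0.3499, -0.4649, 0.2502]
ee_rot: [-3.141, 0.0, 1.101]
force: [-0.1, -0.8, -0.1]
width: 0.0452
grasp_force: 0.0
```

```bash
python3 -c "
from h import *
to(.4975,-.3364,.25,1.782)"
```

```text
t 0.78 pos [ 0.3499 -0.4649  0.2502] rpy [-3.141  0.     1.101] delta [0.1814 0.0735 0.0002] turn -0.681 F [-0.1 -0.8 -0.1] w 0.0452 gf 0.0
```

>>> {"name": "drive_tool", "arguments": {"deltas": [[[0.046, 0.018, 0, -0.17, 0.045], [0.092, 0.036, 0, -0.34, 0.045], [0.138, 0.055, 0, -0.51, 0.045], [0.181, 0.0735, 0, -0.681, 0.045], [0.181, 0.0735, 0, -0.681, 0.045]]]}}

```text
time: 1.4
position: [0.5002, -0.3344, 0.2502]
ee_rot: [3.139, -0.002, 1.785]
force: [-0.8, -0.1, -0.2]
width: 0.045
grasp_force: 0.0
```

```bash
cat >> h.py <<'E'
def wcam():
    s=manip.state(); T=np.eye(4); T[:3,:3]=Rot(s['ee_rot']); T[:3,3]=s['position']
    c=eyes.get_calibration('wrist'); return T@np.array(c['T_tool_cam']),c
def wonz(W,c,u,v,z):
    d=W[:3,:3]@np.array([(u-c['cx'])/c['fx'],(v-c['cy'])/c['fy'],1]); o=W[:3,3]; return o+d*(z-o[2])/d[2]
E
python3 - <<'E'
from h import *
to(.4975,-.3364,.25,1.782)
W,c=wcam(); im=snap('wrist','w1.png')
hsv=cv2.cvtColor(im,cv2.COLOR_RGB2HSV)
m=((hsv[:,:,0]<20)&(hsv[:,:,1]>110)&(hsv[:,:,2]>70)).astype(np.uint8)
n,l,st,ce=cv2.connectedComponentsWithStats(m)
for i in range(1,n):
    if st[i,4]>200:
        pts=np.argwhere(l==i)[:,::-1].astype(np.float32); r=cv2.minAreaRect(pts)
        print(st[i],r, wonz(W,c,*r[0],.115).round(4))
E
```

```text
t 1.4 pos [ 0.5002 -0.3344  0.2502] rpy [ 3.139e+00 -2.000e-03  1.785e+00] delta [-0.0013 -0.0031  0.0002] turn 0.003 F [-0.8 -0.1 -0.2] w 0.045 gf 0.0
[ 461   35   99   79 5971] ((510.9613037109375, 74.64596557617188), (69.93270111083984, 104.4769515991211), 78.31063079833984) [ 0.6634 -0.1915  0.115 ]
[ 188  148   33  110 1762] ((198.8014678955078, 201.5540313720703), (30.069725036621094, 109.42781829833984), 6.581944942474365) [ 0.4315 -0.3504  0.115 ]
[ 266  148   21  108 1676] ((275.70855712890625, 201.53729248046875), (16.188119888305664, 107.69304656982422), 3.012787342071533) [ 0.4992 -0.3357  0.115 ]
[ 342  153   25  105 1639] ((354.0591735839844, 205.03048706054688), (23.236448287963867, 103.93311309814453), 0.6820603609085083) [ 0.5692 -0.3239  0.115 ]
[400 372  54  48 756] ((427.00006103515625, 400.5000305175781), (62.93250274658203, 17.677669525146484), 45.0) [ 0.7084 -0.5199  0.115 ]
```

View pics/w1.png

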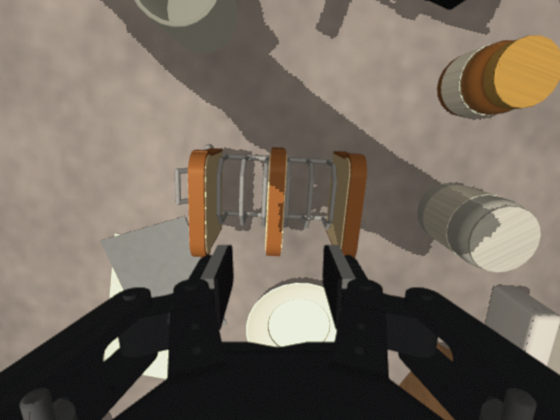

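The wrist view shows three brown slices standing upright in the rack. The middle one's top edge is at (276,202), which gives (0.499,-0.336) and agrees with the top view to 2 mm. Descending to grasp it.

>>> {"name": "drive_tool", "arguments": {"deltas": [[[-0.001, -0.002, 0.05, 0, 0.045], [-0.001, -0.002, 0.1, 0, 0.045], [-0.001, -0.002, 0.145, 0, 0.045], [-0.001, -0.002, 0.16, 0, 0.045], [-0.001, -0.002, 0.16, 0, 0.045]]]}}

```text
time: 2.08
position: [0.4945, -0.3408, 0.0901]
ee_rot: [-3.14, -0.0, 1.775]
force: [0.8, 0.1, 0.4]
width: 0.0454
grasp_force: 0.0
```

>>> {"name": "drive_tool", "arguments": {"deltas": [[[0, 0, 0, 0, 0.004], [0, 0, 0, 0, 0.004], [0, 0, 0, 0, 0.004], [0, 0, 0, 0, 0.004]]]}}

```text
time: 2.58
position: [0.4977, -0.3404, 0.092]
ee_rot: [3.137, 0.002, 1.777]
force: [4.7, -0.2, 6.4]
width: 0.0134
grasp_force: 59.0
```

>>> {"name": "drive_tool", "arguments": {"deltas": [[[0, 0, -0.02, 0, 0.004], [0, 0, -0.06, 0, 0.004], [0, 0, -0.12, 0, 0.004], [0, 0, -0.18, 0, 0.004], [0, 0, -0.24, 0, 0.004]]]}}

```text
time: 3.2
position: [0.4936, -0.3402, 0.3317]
ee_rot: [-3.139, -0.001, 1.776]
force: [1.0, -0.2, -1.1]
width: 0.0131
grasp_force: 59.5
```

>>> {"name": "drive_tool", "arguments": {"deltas": [[[0, 0, -0.03, 0, 0.004], [0, 0, -0.03, 0, 0.004]]]}}

```text
time: 3.45
position: [0.4953, -0.3408, 0.3626]
ee_rot: [3.14, 0.003, 1.776]
force: [-0.2, 0.9, -0.8]
width: 0.0133
grasp_force: 59.5
```

```bash
python3 - <<'E'
from h import *
to(.572,.174,.36,2.985)
im=snap('scene','s1.png'); snap('wrist','w2.png')
E
```

```text
t 3.45 pos [ 0.4953 -0.3408  0.3626] rpy [3.140e+00 3.000e-03 1.776e+00] delta [0.4883 0.1801 0.0013] turn -1.209 F [-0.2  0.9 -0.8] w 0.0133 gf 59.5
```

View pics/w2.png

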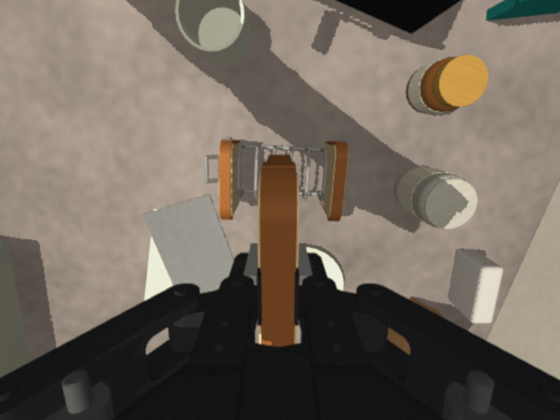

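The wrist view shows the slice held straight in the jaws (u≈279, v 155–347). The other two slices still stand in the rack at (228,178) and (337,180).

>>> {"name": "drive_tool", "arguments": {"deltas": [[[0.025, 0.009, 0, -0.06, 0.004], [0.08, 0.029, 0, -0.2, 0.004], [0.135, 0.05, 0, -0.335, 0.004], [0.19, 0.07, 0, -0.47, 0.004], [0.245, 0.09, 0, -0.605, 0.004]]]}}

```text
time: 4.18
position: [0.5321, -0.0787, 0.359]
ee_rot: [-3.14, -0.002, 2.389]
force: [0.9, 0.3, 0.0]
width: 0.0131
grasp_force: 59.5
```

```bash
python3 - <<'E'
from h import *
to(.572,.174,.36,2.985)
c=eyes.get_calibration('wrist'); T=np.array(c['T_tool_cam'])
for v,z in((155,-.01),(158,-.01),(165,-.024),(347,-.024)):
    d=T[:3,:3]@[(279-c['cx'])/c['fx'],(v-c['cy'])/c['fy'],1]; o=T[:3,3]; print(v,(o+d*(z-o[2])/d[2]).round(4))
E
```

```text
t 4.17 pos [ 0.5321 -0.0787  0.359 ] rpy [-3.140e+00 -2.000e-03  2.389e+00] delta [ 0.1436  0.2118 -0.001 ] turn -0.596 F [0.9 0.3 0. ] w 0.0131 gf 59.5
155 [ 0.0541  0.0002 -0.01  ]
158 [ 0.0529  0.0002 -0.01  ]
165 [ 0.052   0.0002 -0.024 ]
347 [-0.0238  0.0003 -0.024 ]
```

>>> {"name": "drive_tool", "arguments": {"deltas": [[[0.032, 0.048, 0, -0.135, 0.004], [0.064, 0.096, 0, -0.27, 0.004], [0.095, 0.144, 0, -0.405, 0.004], [0.125, 0.19, 0, -0.53, 0.004], [0.141, 0.214, -0.001, -0.596, 0.004]]]}}

```text
time: 4.8
position: [0.5762, 0.175, 0.3598]
ee_rot: [3.141, -0.003, 2.988]
force: [0.7, 0.1, 0.4]
width: 0.0133
grasp_force: 59.5
```

>>> {"name": "drive_tool", "arguments": {"deltas": [[[0, 0, 0, 0, 0.004], [0, 0, 0, 0, 0.004]]]}}

```text
time: 5.05
position: [0.5776, 0.1698, 0.3602]
ee_rot: [-3.14, -0.002, 2.978]
force: [0.9, 0.1, 0.4]
width: 0.0133
grasp_force: 59.5
```

```bash
python3 - <<'E'
from h import *
to(.575,.1735,.36,2.985)
W,c=wcam(); print(W.tolist()); snap('wrist','w3.png'); snap('top','t3.png')
E
```

```text
t 5.05 pos [0.5776 0.1698 0.3602] rpy [-3.140e+00 -2.000e-03  2.978e+00] delta [0.0032 0.0032 0.0002] turn -0.007 F [0.9 0.1 0.4] w 0.0133 gf 59.5
[[0.16268937835364536, 0.9526581260368627, 0.2568553310072364, 0.5127648437396244], [0.9866753314880404, -0.15655497056386006, -0.044298210175059895, 0.18009059559035126], [-0.001989071107151251, 0.260639667141595, -0.965434103141405, 0.4915633875795459], [0.0, 0.0, 0.0, 1.0]]
```

View pics/w3.png

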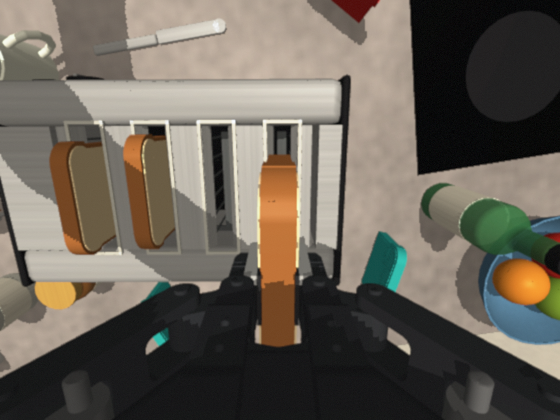

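The wrist view shows the slice directly above the last slot, whose mouth runs from u≈263 to 300 at v≈122. The second empty slot is at u 197–240. Checking the alignment in tool axes.

```bash
python3 - <<'E'
from h import *
c=eyes.get_calibration('wrist'); T=np.array(c['T_tool_cam']); o=T[:3,3]
def t(u,v,h):
    z=.360-h; d=T[:3,:3]@[(u-c['cx'])/c['fx'],(v-c['cy'])/c['fy'],1]; return (o+d*(z-o[2])/d[2]).round(4)
for p in((263,122),(300,122),(197,122),(234,122),(205,252),(241,252),(300,252)): print(p,t(*p,.195))
im=cv2.imread('pics/w3.png')
g=cv2.cvtColor(im,cv2.COLOR_BGR2GRAY)
print(g[121:129,281].tolist()); print(g[135,255:308].tolist()); print(g[150,192:246].tolist());print(g[235,192:250].tolist())
E
```

```text
(263, 122) [ 0.0684 -0.0144  0.165 ]
(300, 122) [0.0684 0.0202 0.165 ]
(197, 122) [ 0.0684 -0.0762  0.165 ]
(234, 122) [ 0.0684 -0.0416  0.165 ]
(205, 252) [-0.0629 -0.0769  0.165 ]
(241, 252) [-0.0629 -0.0392  0.165 ]
(300, 252) [-0.0629  0.0227  0.165 ]
[239, 231, 154, 79, 43, 21, 18, 19]
[198, 196, 197, 199, 201, 204, 204, 209, 225, 234, 234, 212, 146, 112, 111, 113, 114, 107, 80, 40, 18, 25, 46, 56, 58, 56, 58, 58, 58, 58, 55, 37, 23, 21, 34, 69, 108, 118, 120, 118, 115, 111, 125, 194, 230, 231, 212, 201, 202, 202, 196, 196, 196]
[188, 190, 193, 195, 196, 197, 210, 226, 228, 196, 129, 104, 110, 111, 111, 111, 114, 113, 111, 100, 59, 22, 13, 13, 14, 17, 13, 13, 17, 42, 84, 94, 96, 95, 93, 94, 101, 112, 117, 113, 146, 219, 233, 228, 200, 192, 195, 197, 198, 197, 197, 195, 193, 195]
[114, 113, 113, 113, 114, 113, 111, 113, 115, 116, 118, 119, 126, 134, 132, 114, 93, 86, 83, 85, 86, 88, 85, 86, 85, 81, 78, 79, 79, 79, 79, 79, 78, 79, 80, 80, 80, 79, 80, 80, 79, 84, 85, 91, 143, 207, 219, 194, 176, 184, 190, 191, 189, 190, 190, 189, 189, 189]
```

>>> {"name": "drive_tool", "arguments": {"deltas": [[[0, 0.0035, 0.02, 0, 0.004], [0, 0.0035, 0.055, 0, 0.004], [0, 0.0035, 0.08, 0, 0.004], [0, 0.0035, 0.088, 0, 0.004], [0, 0.0035, 0.095, 0, 0.004]]]}}

```text
time: 5.78
position: [0.5791, 0.1738, 0.266]
ee_rot: [3.141, 0.0, 2.978]
force: [-0.7, 0.8, -0.3]
width: 0.0133
grasp_force: 59.5
```

>>> {"name": "drive_tool", "arguments": {"deltas": [[[0, 0, 0.01, 0, 0.004], [0, 0, 0.02, 0, 0.004], [0, 0, 0.03, 0, 0.004], [0, 0, 0.035, 0, 0.004], [0, 0, 0.035, 0, 0.004]]]}}

```text
time: 6.4
position: [0.5788, 0.1738, 0.2309]
ee_rot: [-3.141, -0.001, 2.978]
force: [0.5, 0.0, -0.1]
width: 0.0136
grasp_force: 59.5
```

No force, so it is entering cleanly. Lowering the last bit.

>>> {"name": "drive_tool", "arguments": {"deltas": [[[0, 0, 0.005, 0, 0.004], [0, 0, 0.01, 0, 0.004], [0, 0, 0.014, 0, 0.004], [0, 0, 0.014, 0, 0.004]]]}}

```text
time: 6.9
position: [0.579, 0.1738, 0.2173]
ee_rot: [-3.141, -0.0, 2.978]
force: [0.1, 0.1, 0.5]
width: 0.0133
grasp_force: 59.4
```

>>> {"name": "drive_tool", "arguments": {"deltas": [[[0, 0, 0, 0, 0.034], [0, 0, 0, 0, 0.034], [0, 0, -0.05, 0, 0.034], [0, 0, -0.11, 0, 0.034], [0, 0, -0.14, 0, 0.034]]]}}

```text
time: 7.52
position: [0.5797, 0.1747, 0.3609]
ee_rot: [3.139, 0.004, 2.978]
force: [0.1, 0.0, 0.5]
width: 0.0341
grasp_force: 0.0
```

```bash
python3 - <<'E'
from h import *
W,c=wcam(); to(.5677,-.3238,.36,1.782); 
snap('wrist','w4.png')
E
```

```text
t 7.53 pos [0.5797 0.1747 0.3609] rpy [3.139 0.004 2.978] delta [-0.0693 -0.4938  0.    ] turn 1.196 F [0.1 0.  0.5] w 0.0341 gf 0.0
```

View pics/w4.png

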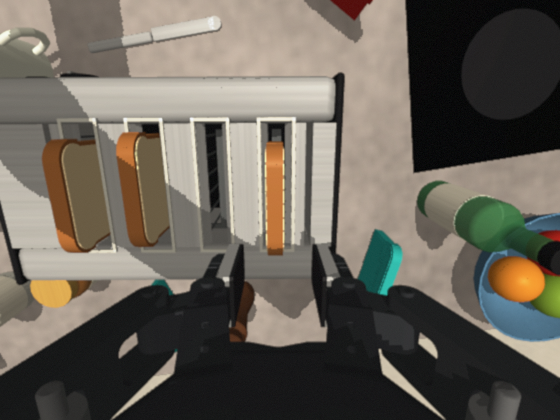

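The new slice stands in the last slot (u≈275, v 142–255), and the others are untouched. Back to the rack for the far slice.

>>> {"name": "drive_tool", "arguments": {"deltas": [[[-0.005, -0.035, 0, 0.085, 0.045], [-0.013, -0.09, 0, 0.22, 0.045], [-0.021, -0.147, 0, 0.36, 0.045], [-0.029, -0.204, 0, 0.5, 0.045], [-0.037, -0.261, 0, 0.64, 0.045]]]}}

```text
time: 8.2
position: [0.5726, -0.0916, 0.3572]
ee_rot: [3.142, 0.0, 2.333]
force: [0.7, -0.1, -0.8]
width: 0.0453
grasp_force: 0.0
```

```bash
python3 -c "
from h import *
to(.5685,-.323,.25,1.782)"
```

```text
t 8.2 pos [ 0.5726 -0.0916  0.3572] rpy [3.142 0.    2.333] delta [-0.1645 -0.1628  0.1073] turn 0.551 F [ 0.7 -0.1 -0.8] w 0.0453 gf 0.0
```

>>> {"name": "drive_tool", "arguments": {"deltas": [[[-0.038, -0.038, 0.025, 0.14, 0.045], [-0.076, -0.076, 0.05, 0.28, 0.045], [-0.114, -0.113, 0.075, 0.42, 0.045], [-0.15, -0.148, 0.1, 0.551, 0.045], [-0.1645, -0.163, 0.107, 0.551, 0.045]]]}}

```text
time: 8.82
position: [0.5677, -0.3248, 0.2478]
ee_rot: [-3.138, -0.001, 1.782]
force: [0.3, 0.1, 0.1]
width: 0.0446
grasp_force: 0.0
```

>>> {"name": "drive_tool", "arguments": {"deltas": [[[0, 0, 0, 0, 0.045], [0, 0, 0, 0, 0.045]]]}}

```text
time: 9.07
position: [0.571, -0.3187, 0.2514]
ee_rot: [3.14, -0.001, 1.791]
force: [0.8, 0.7, 0.4]
width: 0.0447
grasp_force: 0.0
```

```bash
cat >> h.py <<'E'
def tool_pt(u,v,z):
    c=eyes.get_calibration('wrist'); T=np.array(c['T_tool_cam']); o=T[:3,3]
    d=T[:3,:3]@[(u-c['cx'])/c['fx'],(v-c['cy'])/c['fy'],1]; return (o+d*(z-o[2])/d[2]).round(4)
def crust(im,tcpz,h,amin=500):
    hsv=cv2.cvtColor(im,cv2.COLOR_RGB2HSV)
    m=((hsv[:,:,0]<20)&(hsv[:,:,1]>110)&(hsv[:,:,2]>70)).astype(np.uint8)
    n,l,st,ce=cv2.connectedComponentsWithStats(m)
    for i in range(1,n):
        if st[i,4]>amin:
            r=cv2.minAreaRect(np.argwhere(l==i)[:,::-1].astype(np.float32)); print(st[i],r,tool_pt(*r[0],tcpz-h))
E
python3 - <<'E'
from h import *
to(.5685,-.323,.25,1.782)
crust(snap('wrist','w5.png'),.25,.115)
E
```

```text
t 9.07 pos [ 0.571  -0.3187  0.2514] rpy [ 3.140e+00 -1.000e-03  1.791e+00] delta [-0.0037 -0.0034  0.0014] turn 0.009 F [0.8 0.7 0.4] w 0.0447 gf 0.0
[ 390   37   90   78 5305] ((434.4000244140625, 75.69998931884766), (69.25386810302734, 93.28719329833984), 71.56504821777344) [0.1038 0.1271 0.135 ]
[ 106  148   52  108 1854] ((124.08053588867188, 198.5436248779297), (47.26961898803711, 110.99091339111328), 10.007979393005371) [ 0.0015 -0.1379  0.135 ]
[ 265  151   21  109 1668] ((275.04925537109375, 205.11386108398438), (15.97536563873291, 108.27748107910156), 3.1798300743103027) [-0.0046 -0.0022  0.135 ]
[ 388  350   66   70 1201] ((414.1273193359375, 389.92156982421875), (94.67304229736328, 21.531070709228516), 49.610652923583984) [-0.2114  0.1478  0.135 ]
```

>>> {"name": "drive_tool", "arguments": {"deltas": [[[-0.003, -0.002, 0.05, 0.01, 0.045], [-0.003, -0.002, 0.1, 0.01, 0.045], [-0.003, -0.002, 0.145, 0.01, 0.045], [-0.003, -0.002, 0.16, 0.01, 0.045], [-0.003, -0.002, 0.16, 0.01, 0.045]]]}}

```text
time: 9.75
position: [0.5691, -0.3236, 0.0908]
ee_rot: [3.141, -0.0, 1.778]
force: [0.2, 0.3, -0.1]
width: 0.0451
grasp_force: 0.0
```

>>> {"name": "drive_tool", "arguments": {"deltas": [[[0, 0, 0, 0, 0.004], [0, 0, 0, 0, 0.004], [0, 0, 0, 0, 0.004], [0, 0, 0, 0, 0.004]]]}}

```text
time: 10.25
position: [0.5699, -0.3252, 0.0925]
ee_rot: [3.139, 0.002, 1.776]
force: [-0.6, -0.2, 7.0]
width: 0.0132
grasp_force: 58.7
```

>>> {"name": "drive_tool", "arguments": {"deltas": [[[0, 0, -0.02, 0, 0.004], [0, 0, -0.06, 0, 0.004], [0, 0, -0.12, 0, 0.004], [0, 0, -0.18, 0, 0.004], [0, 0, -0.24, 0, 0.004]]]}}

```text
time: 10.88
position: [0.5678, -0.3245, 0.3339]
ee_rot: [3.141, 0.001, 1.777]
force: [1.3, -0.5, -0.3]
width: 0.0132
grasp_force: 59.4
```

>>> {"name": "drive_tool", "arguments": {"deltas": [[[0, 0, -0.03, 0, 0.004], [0, 0, -0.03, 0, 0.004]]]}}

```text
time: 11.12
position: [0.5694, -0.3249, 0.3648]
ee_rot: [3.137, 0.004, 1.777]
force: [0.6, -0.0, -1.2]
width: 0.0132
grasp_force: 59.4
```

```bash
python3 - <<'E'
from h import *
to(.5645,.1125,.36,2.978)
crust(snap('wrist','w6.png'),0,-.024)
E
```

```text
t 11.12 pos [ 0.5694 -0.3249  0.3648] rpy [3.137 0.004 1.777] delta [0.4291 0.0847 0.0034] turn -1.201 F [ 0.6 -0.  -1.2] w 0.0132 gf 59.4
[ 362   55   60   55 2565] ((391.4310302734375, 81.82757568359375), (50.880523681640625, 62.57933044433594), 68.19859313964844) [0.0852 0.0542 0.024 ]
[157 139  20  79 954] ((165.44248962402344, 178.13717651367188), (78.69198608398438, 16.164119720458984), 86.18592071533203) [ 0.039  -0.0576  0.024 ]
[ 260  161   37  186 6272] ((277.9999694824219, 253.49996948242188), (35.99999237060547, 184.99996948242188), 0.0) [-0.0029  0.0004  0.024 ]
```

>>> {"name": "drive_tool", "arguments": {"deltas": [[[0.02, 0.004, 0.001, -0.06, 0.004], [0.07, 0.014, 0.002, -0.2, 0.004], [0.125, 0.025, 0.003, -0.35, 0.004], [0.18, 0.036, 0.003, -0.5, 0.004], [0.235, 0.047, 0.003, -0.65, 0.004]]]}}

```text
time: 11.8
position: [0.5648, -0.0816, 0.356]
ee_rot: [-3.14, -0.002, 2.436]
force: [0.8, -0.5, -0.0]
width: 0.0134
grasp_force: 59.5
```

```bash
python3 -c "
from h import *
to(.566,.113,.36,2.978)"
```

```text
t 11.8 pos [ 0.5648 -0.0816  0.356 ] rpy [-3.140e+00 -2.000e-03  2.436e+00] delta [ 0.1253  0.1488 -0.0039] turn -0.542 F [ 0.8 -0.5 -0. ] w 0.0134 gf 59.5
```

>>> {"name": "drive_tool", "arguments": {"deltas": [[[0.031, 0.037, 0, -0.135, 0.004], [0.062, 0.074, 0, -0.27, 0.004], [0.093, 0.111, 0, -0.405, 0.004], [0.117, 0.14, 0, -0.51, 0.004], [0.1253, 0.149, 0, -0.542, 0.004]]]}}

```text
time: 12.42
position: [0.5672, 0.1138, 0.3563]
ee_rot: [3.141, -0.003, 2.978]
force: [0.2, 0.3, 0.4]
width: 0.0131
grasp_force: 59.4
```

>>> {"name": "drive_tool", "arguments": {"deltas": [[[0, 0, 0, 0, 0.004], [0, 0, 0, 0, 0.004], [0, 0, 0, 0, 0.004]]]}}

```text
time: 12.8
position: [0.5696, 0.1081, 0.3571]
ee_rot: [-3.141, -0.0, 2.966]
force: [0.3, -0.2, 0.0]
width: 0.0132
grasp_force: 59.4
```

```bash
python3 - <<'E'
from h import *
to(.566,.113,.36,2.978)
im=snap('wrist','w7.png'); g=cv2.cvtColor(im,cv2.COLOR_RGB2GRAY)
# bright slot frame edges along rows above the held slice
for v in(130,136,142):
    r=g[v,180:380].astype(int); print(v,[180+i for i in range(1,199) if r[i]>210 and r[i]>=r[i-1] and r[i]>r[i+1]])
for u in(274,278,282): print(u,g[114:132,u].tolist())
crust(im,.36,.24)
print(tool_pt(200,136,.165),tool_pt(300,136,.165))
E
```

```text
t 12.8 pos [0.5696 0.1081 0.3571] rpy [-3.141 -0.     2.966] delta [ 0.0044  0.0042 -0.0029] turn -0.012 F [ 0.3 -0.2  0. ] w 0.0132 gf 59.4
130 [197, 232, 264, 299, 331, 366]
136 [197, 233, 264, 299, 330, 366]
142 [233, 264, 299, 330, 365]
274 [155, 147, 148, 185, 223, 227, 197, 124, 69, 51, 29, 16, 18, 16, 16, 17, 14, 17]
278 [155, 145, 151, 196, 225, 226, 197, 124, 71, 50, 29, 17, 13, 13, 17, 36, 51, 54]
282 [153, 144, 154, 202, 225, 226, 197, 124, 67, 43, 26, 16, 16, 12, 21, 38, 50, 54]
[ 198  132   29  117 2012] ((211.52740478515625, 189.9866180419922), (27.944299697875977, 116.04975891113281), 0.5208563208580017) [ 0.013  -0.0563  0.12  ]
[ 122  140   41  115 2120] ((140.71539306640625, 197.72308349609375), (115.72440338134766, 29.76833724975586), 82.87498474121094) [ 0.0063 -0.1167  0.12  ]
[ 336  141   30  115 2002] ((352.2351989746094, 197.71873474121094), (114.46980285644531, 28.47209358215332), 87.91743469238281) [0.0063 0.0625 0.12  ]
[ 259  161   38  186 6334] ((277.4999694824219, 253.49996948242188), (184.99996948242188, 36.99999237060547), 90.0) [-0.0448 -0.0008  0.12  ]
[534 255  26  45 870] ((546.5, 277.0), (44.0, 25.0), 90.0) [-0.0678  0.2441  0.12  ]
[  78  283   56   28 1089] ((105.5, 296.5), (55.0, 27.0), 0.0) [-0.0879 -0.1605  0.12  ]
[ 0.0557 -0.0743  0.165 ] [0.0557 0.0205 0.165 ]
```

View pics/w7.png

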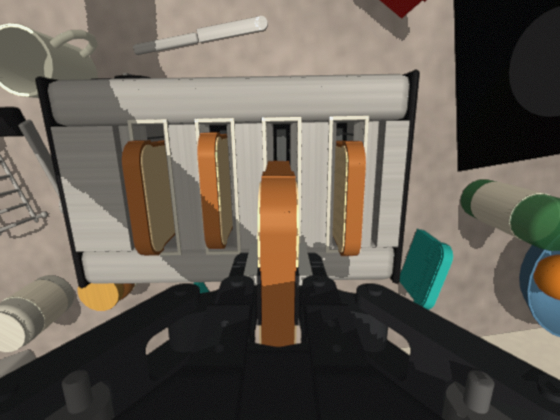

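Three slots now hold bread at u≈150, 215 and 352. The empty slot's frame spans u 264–299 and the held slice is at u≈278, so I shift by about +3 mm in y and +5 mm in x, then lower.

>>> {"name": "drive_tool", "arguments": {"deltas": [[[0.004, 0.003, 0.02, -0.008, 0.004], [0.005, 0.003, 0.055, -0.008, 0.004], [0.005, 0.003, 0.075, -0.008, 0.004], [0.005, 0.003, 0.084, -0.008, 0.004], [0.005, 0.003, 0.092, -0.008, 0.004]]]}}

```text
time: 13.48
position: [0.5655, 0.1136, 0.2656]
ee_rot: [3.141, 0.001, 2.976]
force: [0.4, 0.0, -0.0]
width: 0.0132
grasp_force: 59.4
```

>>> {"name": "drive_tool", "arguments": {"deltas": [[[0, 0, 0.01, 0, 0.004], [0, 0, 0.02, 0, 0.004], [0, 0, 0.03, 0, 0.004], [0, 0, 0.035, 0, 0.004], [0, 0, 0.035, 0, 0.004]]]}}

```text
time: 14.1
position: [0.5648, 0.1135, 0.2299]
ee_rot: [-3.141, -0.001, 2.977]
force: [-0.2, -0.7, 0.2]
width: 0.013
grasp_force: 59.4
```

>>> {"name": "drive_tool", "arguments": {"deltas": [[[0, 0, 0.005, 0, 0.004], [0, 0, 0.01, 0, 0.004], [0, 0, 0.014, 0, 0.004], [0, 0, 0.014, 0, 0.004]]]}}

```text
time: 14.6
position: [0.565, 0.1135, 0.2163]
ee_rot: [-3.141, -0.0, 2.977]
force: [-1.6, -0.0, 3.4]
width: 0.0134
grasp_force: 59.9
```

>>> {"name": "drive_tool", "arguments": {"deltas": [[[0, 0, 0, 0, 0.034], [0, 0, 0, 0, 0.034], [0, 0, -0.05, 0, 0.034], [0, 0, -0.11, 0, 0.034], [0, 0, -0.14, 0, 0.034]]]}}

```text
time: 15.22
position: [0.5658, 0.1142, 0.3597]
ee_rot: [3.14, 0.004, 2.977]
force: [0.2, -0.7, -0.8]
width: 0.0341
grasp_force: 0.0
```

```bash
python3 - <<'E'
from h import *
to(.4525,-.136,.30,2.0)
im=snap('wrist','w8.png'); crust(im,.36,.24)
E
```

```text
t 15.22 pos [0.5658 0.1142 0.3597] rpy [3.14  0.004 2.977] delta [ 0.071  -0.2655  0.059 ] turn 0.977 F [ 0.2 -0.7 -0.8] w 0.0341 gf 0.0
[371   0  57  23 654] ((399.0, 11.0), (22.0, 56.0), 90.0) [0.1457 0.0875 0.12  ]
[ 192  136   30  115 1987] ((205.604248046875, 192.97364807128906), (28.825056076049805, 114.13063049316406), 1.080924153327942) [ 0.0104 -0.0615  0.12  ]
[ 117  144   41  112 2066] ((135.76072692871094, 199.7195281982422), (112.75593566894531, 29.551959991455078), 82.80652618408203) [ 0.0045 -0.1211  0.12  ]
[ 268  145   18  115 1879] ((276.5, 202.0), (114.0, 17.0), 90.0) [ 0.0026 -0.0017  0.12  ]
[ 330  145   28  114 1887] ((346.1534423828125, 201.10862731933594), (113.80328369140625, 26.24874496459961), 86.633544921875) [0.0034 0.0575 0.12  ]
[ 526  259   34   46 1235] ((542.5, 281.5), (45.0, 33.0), 90.0) [-0.0724  0.2415  0.12  ]
[  73  283   55   27 1035] ((99.77481079101562, 296.331787109375), (53.980289459228516, 25.855424880981445), 1.5481576919555664) [-0.0877 -0.1658  0.12  ]
```

All four slots are filled at the same height. Now the lever.

>>> {"name": "drive_tool", "arguments": {"deltas": [[[0.008, -0.03, 0, 0.17, 0], [0.016, -0.06, 0, 0.35, 0], [0.024, -0.09, 0, 0.53, 0], [0.032, -0.12, 0, 0.71, 0], [0.04, -0.15, 0, 0.89, 0]]]}}

```text
time: 15.9
position: [0.5003, -0.0289, 0.3561]
ee_rot: [-3.142, 0.0, 2.081]
force: [0.7, 0.9, -0.4]
width: 0.0002
grasp_force: 0.0
```

```bash
python3 -c "
from h import *
to(.453,-.1355,.30,1.41)"
```

```text
t 15.9 pos [ 0.5003 -0.0289  0.3561] rpy [-3.142  0.     2.081] delta [-0.07   -0.0934  0.0561] turn 0.671 F [ 0.7  0.9 -0.4] w 0.0002 gf 0.0
```

>>> {"name": "drive_tool", "arguments": {"deltas": [[[-0.018, -0.024, 0.01, 0.17, 0], [-0.036, -0.048, 0.02, 0.34, 0], [-0.054, -0.072, 0.03, 0.51, 0], [-0.07, -0.093, 0.045, 0.671, 0], [-0.07, -0.093, 0.056, 0.671, 0]]]}}

```text
time: 16.52
position: [0.4536, -0.1366, 0.2994]
ee_rot: [-3.141, 0.001, 1.412]
force: [-0.4, 0.7, -0.5]
width: -0.0003
grasp_force: 0.0
```

>>> {"name": "drive_tool", "arguments": {"deltas": [[[0, 0, 0, 0, 0], [0, 0, 0, 0, 0]]]}}

```text
time: 16.77
position: [0.4553, -0.1336, 0.3007]
ee_rot: [3.141, -0.0, 1.419]
force: [-0.6, -0.2, 0.5]
width: 0.0001
grasp_force: 0.0
```

```bash
python3 - <<'E'
from h import *
to(.453,-.1355,.23,1.41)
im=snap('wrist','w9.png'); snap('scene','s9.png')
cv2.imwrite('pics/c9.png',cv2.hconcat([cv2.resize(im[:,:,::-1],(400,300)),cv2.resize(cv2.imread('pics/s9.png')[110:320,120:400],(400,300))]))
E
```

```text
t 16.77 pos [ 0.4553 -0.1336  0.3007] rpy [ 3.141 -0.     1.419] delta [-0.0022 -0.0021  0.0707] turn 0.009 F [-0.6 -0.2  0.5] w 0.0001 gf 0.0
```

View pics/c9.png

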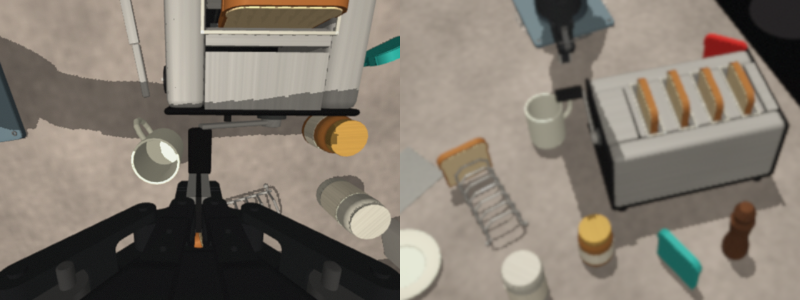

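The wrist view (left) has the black paddle straight ahead of the closed fingertips, its centre within about 1 mm of the tool axis. The scene view (right) shows four slices standing in the toaster and one in the rack. Pressing down.

>>> {"name": "drive_tool", "arguments": {"deltas": [[[0, 0, 0.03, 0, 0], [0, 0, 0.06, 0, 0], [0, 0, 0.075, 0, 0], [0, 0, 0.085, 0, 0], [0, -0.001, 0.095, 0, 0]]]}}

```text
time: 17.5
position: [0.4543, -0.1346, 0.2058]
ee_rot: [3.14, 0.0, 1.416]
force: [-0.8, 1.1, 5.2]
width: -0.0001
grasp_force: 2.5
```

>>> {"name": "drive_tool", "arguments": {"deltas": [[[0, -0.001, 0.01, 0, 0], [0, -0.002, 0.02, 0, 0], [0, -0.002, 0.03, 0, 0], [0, -0.002, 0.035, 0, 0], [0, -0.002, 0.035, 0, 0]]]}}

```text
time: 18.12
position: [0.4514, -0.1342, 0.1707]
ee_rot: [-3.141, 0.0, 1.416]
force: [-4.1, 0.6, 7.5]
width: 0.0002
grasp_force: 4.2
```

Contact and a rising spring force, as expected. On to the stop.

>>> {"name": "drive_tool", "arguments": {"deltas": [[[0, 0, 0.004, 0, 0], [0, 0, 0.008, 0, 0], [0, 0, 0.011, 0, 0], [0, 0, 0.013, 0, 0], [0, 0, 0.013, 0, 0]]]}}

```text
time: 18.75
position: [0.4529, -0.1344, 0.16]
ee_rot: [3.139, 0.002, 1.416]
force: [-8.8, 2.1, 27.5]
width: 0.0001
grasp_force: 14.3
```

>>> {"name": "drive_tool", "arguments": {"deltas": [[[0, 0, 0, 0, 0], [0, 0, 0, 0, 0], [0, 0, 0, 0, 0], [0, 0, 0, 0, 0], [0, 0, 0, 0, 0]]]}}

```text
time: 19.38
position: [0.4528, -0.1344, 0.1599]
ee_rot: [3.139, 0.002, 1.416]
force: [-9.1, 2.0, 26.9]
width: -0.0004
grasp_force: 14.2
```

```bash
python3 - <<'E'
from h import *
to(.453,-.1355,.16,1.41)
for n,f in(('top','t9.png'),('scene','s10.png')):
    im=snap(n,f); hsv=cv2.cvtColor(im,cv2.COLOR_RGB2HSV)
    m=((hsv[:,:,0]<20)&(hsv[:,:,1]>110)&(hsv[:,:,2]>50)).astype(np.uint8)
    k,l,st,ce=cv2.connectedComponentsWithStats(m)
    for i in range(1,k):
        if st[i,4]>25 and 140<ce[i][0]<420 and 150<ce[i][1]<300: print(n,st[i].tolist(),(onz('top',*ce[i],.182)[:2].round(3) if n=='top' else ''))
E
```

```text
t 19.38 pos [ 0.4528 -0.1344  0.1599] rpy [3.139e+00 2.000e-03 1.416e+00] delta [-0.001   0.0004 -0.0001] turn 0.006 F [-9.1  2.  26.9] w -0.0004 gf 14.2
top [230, 153, 11, 7, 37] [0.723 0.058]
top [306, 168, 22, 24, 353] [ 0.659 -0.169]
top [186, 190, 12, 38, 197] [0.575 0.174]
top [207, 194, 13, 38, 211] [0.565 0.114]
top [229, 201, 13, 39, 211] [0.546 0.054]
top [252, 202, 12, 40, 213] [ 0.542 -0.008]
top [360, 262, 40, 11, 216] [ 0.423 -0.336]
top [141, 278, 33, 30, 404] [0.348 0.253]
scene [351, 167, 13, 23, 99] 
scene [330, 171, 13, 23, 113] 
scene [308, 173, 13, 26, 126] 
scene [287, 178, 13, 25, 127] 
scene [146, 207, 34, 20, 151] 
scene [346, 251, 22, 40, 556] 
scene [245, 270, 23, 18, 188]
```

```bash
python3 -c "
from rig import finish_job
print(finish_job())"
```

```text
the job is handed in; nothing more can be done
None
```

The two empty slots are loaded, the fifth slice is still standing in the rack, and I handed the job in at about 19 s with the fingertips holding the lever on its stop at about 27 N and all four slices down; no verdict was returned.

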